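# Put the packing fork away in the lidded tool tray

### The arm

A 6-joint arm with a two-finger parallel gripper is mounted at the origin on the work surface. World frame = base frame: x ahead of the robot, y to its left, z up, the work surface at z = 0. Lengths are in m, angles in degrees, forces in N, time in s.
With the tool pointing down it reaches from about 0.35 to 0.875 m from the base axis. Payload 4.2 kg.
Tool frame: the origin (TCP) lies between the finger pads; the fingertips stand 25 mm ahead of it and the grasp point (between the pads) lies 6 mm ahead of it (r.tips_ahead is the distance from the TCP to the fingertips, in m); z points along the fingers, y is the direction in which the jaws open and shut (so a half turn about z gives the same grasp; the last joint's range is limited). The gripper opens to 87 mm and grips with 3 to 60 N. Pads are 19 mm wide; open, the fingers measure 117 mm over their backs; the gripper's body (75 mm by 190 mm) begins 51 mm behind the grasp point.
Start: joints at [-58.923, 22.042, 0.453, 0, -68.411, -14.817], TCP at [0.175, -0.6, 0.248] pointing down, gripper open.
Joint ranges: [-179.83, 179.83], [-69.29, 118.12], [-61.27, 80.66], [-181.25, 117.63], [-171.15, -9.14], [-177.46, 177.46]. Speed limits (degrees/s): [159.86, 159.86, 180, 180, 180, 180].

### API

Orientations are given as a 3x3 rotation matrix whose columns are the frame's x, y, z axes.
In Python, from station import r, vision, finish_job gives the robot as it stands.
- The arm moves only by the shell command python3 -m jog 'ROWS'. ROWS is a JSON object of lists of equal length, an entry for each row: "rot": the turn, a rotation vector about the world's x, y, z in degrees, a list of three; "delta_pos": the shift along the world's x, y, z in mm, a list of three; "grip": the opening in per cent of the stroke, from 0 (shut) to 100 (fully open). A call has 1 to 10 rows; each row shifts and turns the commanded pose from where the row before left it; what a row does not reach is not made up. A row lasts 1/12 s, in which the tool goes at most 41.7 mm and 7.16 degrees, less where a joint would pass 70% of its speed; a pose out of reach is approached as far as the arm can. A call with a gripper value outside its range is refused whole. The fingers move at their own pace and stop on an object; the grip force is fixed at half the most. Time passes only in rows, so rows that do not move let the fingers close. It gives the time, the measured TCP pose, the force and the opening at its end, in the units of the state.
- r.sense(): the state, without advancing time (a new reading comes with each control period).
- vision.capture(name): name is "scene" or "top" or "wrist"; returns a dict with "frame" (400x640x3 uint8, red, green, blue), "K" (3x3 intrinsics, pixels), "xyz" and "orientation" of the camera in the world. Camera axes: x right, y up, looking along -z (the intrinsics and any distortion apply to the point x, -y, -z); pixel columns grow to the right and rows downward; lengths in m; the calibration is good to about 2 mm. A picture is of the moment at which its call begins. There is no depth.
- finish_job(): hands the job in, once; it reports no verdict.
The state is a dict: "time_s": time; "joints": joint angles; "joint_velocities": joint speeds; "effort": joint torques, N m; "tcp_pos": TCP position; "ee_rot": TCP orientation; "wrist_force": force on the tool from outside, world axes, zero at the start; "moment": the same for the moment, N m; "gripper_width": opening from 0.0 (shut) to 1.0 (fully open).
Only numpy, scipy, OpenCV 4.12 (cv2) and the standard library are available. Lean on these libraries where they do the work, as an engineer would, in place of code of your own. Each camera call takes 0.05 s, during which the arm holds its last target. There are 200 camera calls.

### The job

The packing fork belongs in the black plastic tool tray: lift the tray's lid off by its knob and set it down flat on the bare counter, knob up. Lay the fork flat and lengthwise in the tray's free, wider compartment next to the tongs, then put the lid back on so that it sits fully down all round. Lower things into place rather than dropping them, and leave the tongs in their compartment and the hookah bowls where they stand.

Things in the scene. Friction and masses are not known exactly. Their poses are not given: they have to be found in the camera images.
- tray: Black plastic tool tray, 236 (x) x 127 (y) x 48 high, standing firm on rubber feet, lid on at the start; left or right of the robot. Origin: centre of its underside, on the counter. Walls 3, inner floor 6 mm above the origin. A lengthwise divider, 3 thick, 22 above the floor, at y = -13 mm: tongs in the narrow bay (y -60.5 to -14.5), the wide one (y -11.5 to 60.5) is free.
- tray_bay (a point): Centre of the floor of the tray's free wide compartment (230 x 72 mm, walls 42 mm high, divider 22 mm high), axes as the tray's: x along the compartment.
- tray_seat (a point): Where the lid's origin lies when the lid is fully home: on the tray's axis, 42 mm above the tray's origin; axes as the tray's.
- lid: Loose black plastic lid, 0.17 kg, flange 244 (x) x 135 (y). Origin: centre of the underside of its bead, z up through the knob. The rounded bead, 224 x 115, 6 deep, drops inside the tray's rim with 3 mm play all round; flange underside 6, top 8.5 above the origin. Same either way round (half a turn). On the counter it stands on its bead, origin at counter height.
- lid_knob: Steel oblong knob fixed to the lid's centre; origin: the foot of its stem, 8.5 mm above the lid's origin, axes as the lid's. Its head is 36 long (x) x 20 wide (y) x 20 high, from 9 to 29 mm above this origin; the fingers take it across its 20 mm width (closing along y) from above.
- fork: Loose packing fork, flat on the counter on the side away from the tray, 186 long, 0.06 kg: wooden handle 94 x 14 x 12 high (x -93 to +1 mm), thin steel shank, flat three-tined head 27 wide, 4 thick (to x = +93). Origin: middle of its length, on its underside; x points to the tines, z up.
- fork_grip (a point): Point on the fork's handle to hold it, close to its centre of mass: 30 mm from the fork's origin towards the handle's end, 6 mm above the underside; the handle is 14 mm wide (y) here.
- tongs: Loose steel coal tongs, 183 x 33 x 11 high, lying lengthwise in the tray's narrow compartment. Origin: middle, on the underside; z up. They stay there.
- bowl_clay: Bystander: loose terracotta hookah bowl, spool-shaped, 76 mm across at the top, 96 high, upright. Origin: centre of its foot.
- bowl_black: Bystander: loose black hookah bowl with a red band, spool-shaped, 76 mm across at the top, 96 high, upright. Origin: centre of its foot.
Not all that is in view belongs to the job. Leave any yellow look-alike of the fork alone.

How it is judged (in metres and radians):
On the way, in this order (a step that is already met when the one before it is completed fails the run):
1. the lid is lifted clear of the tray, held by its knob (z of lid in the frame of tray_seat above 0.015 m and contact force between the fingers and lid_knob above 0.5 N and angle between lid's own z axis and vertical below 0.3 rad), for 0.1 s.
2. the lid stands flat on the counter, knob up, let go and at rest (height (world z) of lid below 0.006 m and angle between lid's own z axis and vertical below 0.06 rad and contact force between the fingers and lid below 0.5 N and linear speed of lid below 0.02 m/s), for 0.2 s.
3. the fork lies flat and lengthwise on the floor of the wide compartment, let go (x of fork in the frame of tray_bay between -0.024 and 0.024 m and y of fork in the frame of tray_bay between -0.034 and 0.034 m and z of fork in the frame of tray_bay between -0.004 and 0.004 m and angle between fork's own z axis and vertical below 0.06 rad and contact force between the fingers and fork below 0.5 N and linear speed of fork below 0.02 m/s), for 0.2 s.
At the end, for the whole second after the job is handed in: Lid home: within 6 mm sideways, 2.5 mm of its seat, tilt < 0.03, lengthwise within 0.06 rad either way round. Fork flat in the wide bay: within 24 mm along, 34 mm across, 4 mm of the floor. Tongs flat in the narrow bay (tray y < -14 mm, z < 12 mm). Tilts < 0.06 rad; all at rest (horizontal distance between lid and tray_seat below 0.006 m and z of lid in the frame of tray_seat below 0.0025 m and angle between lid's own z axis and vertical below 0.03 rad and angle between the x axis of lid and the x axis of tray, either way round below 0.06 rad and x of fork in the frame of tray_bay between -0.024 and 0.024 m and y of fork in the frame of tray_bay between -0.034 and 0.034 m and z of fork in the frame of tray_bay between -0.004 and 0.004 m and angle between each of fork, tongs's own z axis and vertical below 0.06 rad and y of tongs in the frame of tray below -0.014 m and z of tongs in the frame of tray below 0.012 m and linear speed of each of lid, fork, tongs below 0.02 m/s); the robot touches nothing.
It fails at once if a hookah bowl is shifted by more than 30 mm or tipped ((distance of bowl_clay from where it was at the start of the episode above 0.03 m or angle between bowl_clay's own z axis and vertical above 0.3 rad) or (distance of bowl_black from where it was at the start of the episode above 0.03 m or angle between bowl_black's own z axis and vertical above 0.3 rad)).
It fails at once if the lid is dropped on the counter or on the tray (faster than 0.45 m/s within 20 mm of either) (linear speed of lid above 0.45 m/s and (height (world z) of lid below 0.02 m or distance between lid and tray_seat below 0.02 m)).
It fails at once if the fork is dropped into the tray (faster than 0.45 m/s within 20 mm of the floor of the wide compartment) (linear speed of fork above 0.45 m/s and z of fork in the frame of tray_bay below 0.02 m and horizontal distance between fork and tray_bay below 0.05 m).
It also fails if it takes over 67 s, if anything falls off the work surface, if the arm or the gripper's body presses on something with over 40 N, if the wrist force passes 120 N, or if a joint passes its speed limit or range.

## Working session

There is one attempt and no reset: what is moved stays moved. The work goes in short steps, Python scripts to look and compute and a shell command to move; the robot and the scene stay as the last step left them, time stands still between calls to the robot, and variables do not carry over. Pictures are saved under pics/ and viewed, about 8 in all and at most 12, crops included, and the job is handed in when it is done.

```bash
mkdir -p pics
cat > h.py <<'E'
import numpy as np, cv2
from station import r, vision
def cap(n, save=None):
    c=vision.capture(n)
    if save: cv2.imwrite(f'pics/{save}.png', c['frame'][:,:,::-1])
    return c
def ray(c,px,z):
    K=np.array(c['K']);R=np.array(c['orientation']);o=np.array(c['xyz'])
    d=np.linalg.inv(K)@np.array([px[0],px[1],1.]); d=R@np.array([d[0],-d[1],-d[2]])
    return o+d*(z-o[2])/d[2]
def proj(c,p):
    K=np.array(c['K']);R=np.array(c['orientation']);o=np.array(c['xyz'])
    q=R.T@(np.array(p)-o); q=K@np.array([q[0],-q[1],-q[2]]); return q[:2]/q[2]
E
python3 - <<'E'
from h import *
a=cap('scene');b=cap('top')
im=np.vstack([a['frame'],b['frame']])
cv2.imwrite('pics/p1.png',a['frame'][:,:,::-1]);cv2.imwrite('pics/p2.png',b['frame'][:,:,::-1])
for c in(a,b): print({k:(np.round(np.array(v),3).tolist()) for k,v in c.items() if k!='frame'}, [k for k in c])
print(r.sense())
E
```

```text
{'K': [[406.915, 0.0, 320.06], [0.0, 406.915, 204.333], [0.0, 0.0, 1.0]], 'xyz': [0.921, -0.075, 0.773], 'orientation': [[0.105, -0.864, 0.492], [0.994, 0.089, -0.056], [0.004, 0.495, 0.869]]} ['frame', 'K', 'xyz', 'orientation']
{'K': [[363.059, 0.0, 324.048], [0.0, 363.059, 200.315], [0.0, 0.0, 1.0]], 'xyz': [0.403, -0.044, 0.961], 'orientation': [[-0.021, 0.992, -0.121], [-1.0, -0.021, 0.001], [-0.002, 0.121, 0.993]]} ['frame', 'K', 'xyz', 'orientation']
{'time_s': 0.1, 'joints': array([-5.89226439e+01,  2.20866094e+01,  3.88738369e-01, -2.48517361e-02,
       -6.84115497e+01, -1.48167186e+01]), 'joint_velocities': array([-0.0004355 , -0.1465247 ,  0.28519789,  0.01492233,  0.08160199,
       -0.05101768]), 'effort': array([ 1.69041028e-03, -3.91690993e+01,  1.87935269e+01,  4.23192635e+00,
        1.34234712e-02, -7.42043312e-05]), 'tcp_pos': array([ 0.1748897 , -0.59953025,  0.24657519]), 'ee_rot': array([[-9.60042636e-01, -2.79853047e-01, -6.40357128e-04],
       [-2.79853762e-01,  9.60040870e-01,  1.84380969e-03],
       [ 9.87732556e-05,  1.94934226e-03, -9.99998095e-01]]), 'wrist_force': array([ 0.27485736, -0.6136123 , -0.35791206]), 'moment': array([ 0.02458654, -0.00859312, -0.0198654 ]), 'gripper_width': 0.997761094656606}
```

View pics/p1.png

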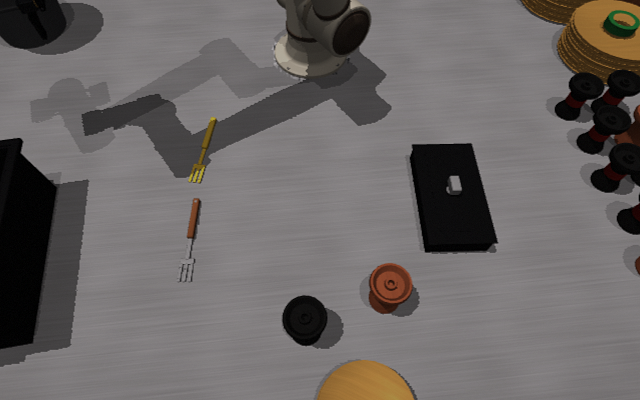

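View pics/p2.png

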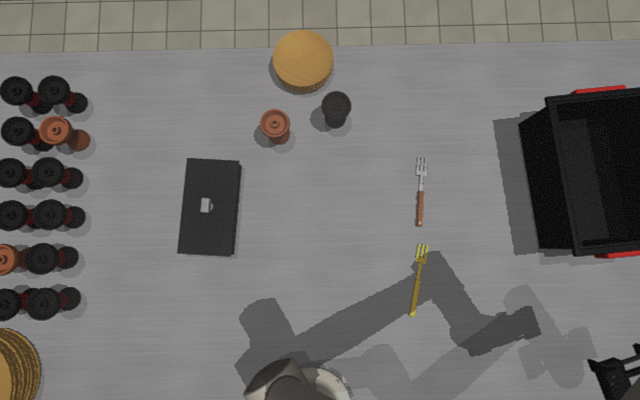

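Fork candidates: the wood-and-steel fork at top (420,190) / scene (190,240), and the yellow look-alike at top (419,280) / scene (203,150). I choose the wood-and-steel one. The tray with its lid is at top (209,207), with the knob at (206,205). The clay bowl is at (275,124) and the black bowl at (336,107).

```bash
cat >> h.py <<'E'
def big(m,roi):
    x0,y0,x1,y1=roi; k=np.zeros(m.shape,np.uint8); k[y0:y1,x0:x1]=m[y0:y1,x0:x1]
    cs,_=cv2.findContours(k,cv2.RETR_EXTERNAL,cv2.CHAIN_APPROX_NONE)
    return max(cs,key=cv2.contourArea).reshape(-1,2)
def rect(c,ct,z):
    P=np.array([ray(c,p,z)[:2] for p in ct],np.float32)*1000
    (cx,cy),(w,h),a=cv2.minAreaRect(P)
    if w<h: w,h,a=h,w,a+90
    return np.round([cx,cy,w,h,(a+90)%180-90],1)
E
python3 - <<'E'
from h import *
t=cap('top');s=cap('scene')
for n,c,rl,rk,rf in(('top',t,(165,145,255,265),(190,190,225,222),(400,150,440,232)),('scene',s,(400,135,505,260),(435,165,475,203),(170,190,210,290))):
    f=c['frame'].astype(int);g=f.sum(2);
    dark=(g<150).astype(np.uint8)
    # lid: dark or knob
    print(n,'lid',rect(c,big(dark,rl),.0505))
    print(' knob',rect(c,big((g>280).astype(np.uint8),rk),.0795))
    wood=((f[:,:,0]-f[:,:,2])>50).astype(np.uint8)
    ct=big(wood,rf);print(' handle',rect(c,ct,.009), ct.mean(0))
    h=[ (ray(c,p,.003)*1000).round()[:2] for p in ([(421,158)] if n=='top' else [(185,281)])];print(' tine end',h)
    for nm,px in (('clay',(275,124) if n=='top' else (391,284)),('black',(336,105) if n=='top' else (305,318))): print(nm,(ray(c,px,.096)*1000).round())
a=cv2.resize(t['frame'][145:270,165:260],None,fx=4,fy=4);b=cv2.resize(t['frame'][145:270,385:470],None,fx=4,fy=4)
cv2.imwrite('pics/p3.png',np.hstack([a,b])[:,:,::-1])
E
```

```text
top lid [506.  243.9 239.  139.1  -4.8]
 knob [505.8 247.7  34.5  20.   -4.5]
 handle [ 498.7 -297.2   79.8   10.3   -6.4] [420.0625   206.484375]
 tine end [array([ 629., -308.])]
clay [701.  72.  96.]
black [746. -79.  96.]
scene lid [514.3 242.4 259.4 144.4  -4.7]
 knob [506.4 247.8  31.6  17.7  -4.4]
 handle [ 492.1 -297.5   88.6   11.2   -5.8] [192.57317073 217.5       ]
 tine end [array([ 631., -307.])]
clay [708.  74.  96.]
black [751. -79.  96.]
```

View pics/p3.png

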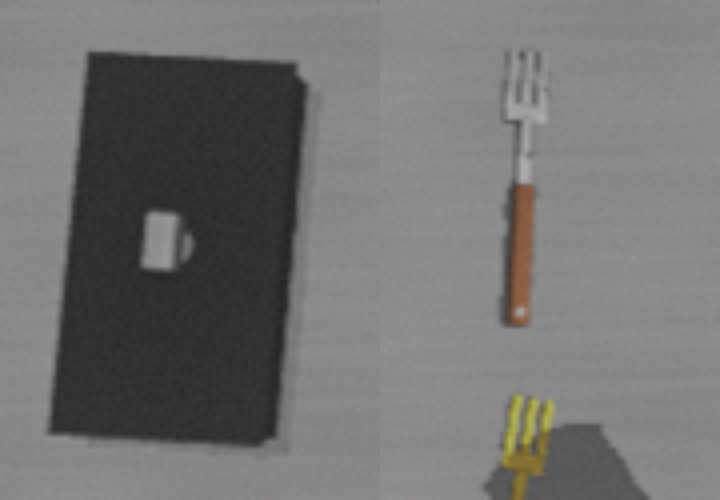

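The crop confirms the choice: wood handle, steel tines, with the yellow fork separate below it. The knob is at about (506,248) and its long axis is at -4.6°. I'll move above it now.

```bash
python3 -m jog '{"delta_pos":[[14,35,-3],[14,35,-3],[14,35,-3],[14,35,-3],[14,35,-3],[14,35,-3],[14,35,-3],[14,35,-3],[14,35,-3],[14,35,-3]],"rot":[[0,0,-0.87],[0,0,-0.87],[0,0,-0.87],[0,0,-0.87],[0,0,-0.87],[0,0,-0.87],[0,0,-0.87],[0,0,-0.87],[0,0,-0.87],[0,0,-0.87]],"grip":[100,100,100,100,100,100,100,100,100,100]}'
python3 -m jog '{"delta_pos":[[14,35,-3],[14,35,-3],[14,35,-3],[14,35,-3],[14,35,-3],[14,35,-3],[14,35,-3],[14,35,-3],[14,35,-3],[14,35,-3]],"rot":[[0,0,-0.87],[0,0,-0.87],[0,0,-0.87],[0,0,-0.87],[0,0,-0.87],[0,0,-0.87],[0,0,-0.87],[0,0,-0.87],[0,0,-0.87],[0,0,-0.87]],"grip":[100,100,100,100,100,100,100,100,100,100]}'
python3 -m jog '{"delta_pos":[[14,35,-3],[14,35,-3],[14,35,-3],[9,30,-3],[0,0,0],[0,0,0]],"rot":[[0,0,-0.87],[0,0,-0.87],[0,0,-0.87],[0,0,-0.87],[0,0,0],[0,0,0]],"grip":[100,100,100,100,100,100]}'
python3 - <<'E'
from h import *
w=cap('wrist','p4'); print(w['xyz'],np.round(w['orientation'],3),np.round(w['K'],1)); s=r.sense(); print(s['tcp_pos'],s['joints'],s['ee_rot'][:,1])
E
```

```text
time_s: 1.03
tcp_pos: [0.3151, -0.2483, 0.2175]
ee_rot: [[-0.991, -0.13, 0.001], [-0.13, 0.991, -0.0], [-0.001, -0.0, -1.0]]
wrist_force: [1.3, -0.3, 0.6]
gripper_width: 1.001
time_s: 1.87
tcp_pos: [0.4552, 0.102, 0.1875]
ee_rot: [[-1.0, 0.02, 0.0], [0.02, 1.0, 0.0], [-0.0, 0.0, -1.0]]
wrist_force: [0.2, -0.1, 0.3]
gripper_width: 1.002
time_s: 2.37
tcp_pos: [0.5059, 0.2363, 0.1745]
ee_rot: [[-0.997, 0.079, -0.001], [0.079, 0.997, -0.001], [0.001, -0.001, -1.0]]
wrist_force: [0.2, 0.3, 0.2]
gripper_width: 0.998
[0.43198273 0.24329334 0.31101189] [[ 0.078 -0.96  -0.268]
 [ 0.997  0.075  0.023]
 [-0.002 -0.269  0.963]] [[341.6   0.  324.3]
 [  0.  341.6 192.3]
 [  0.    0.    1. ]]
[0.50554121 0.2350589  0.1748343 ] [ 4.15870111e+01  1.92422215e+01 -1.50443805e+01 -1.36841416e-02
 -5.58175077e+01 -1.36149558e+02] [ 0.07968039  0.99681977 -0.00117367]
```

View pics/p4.png

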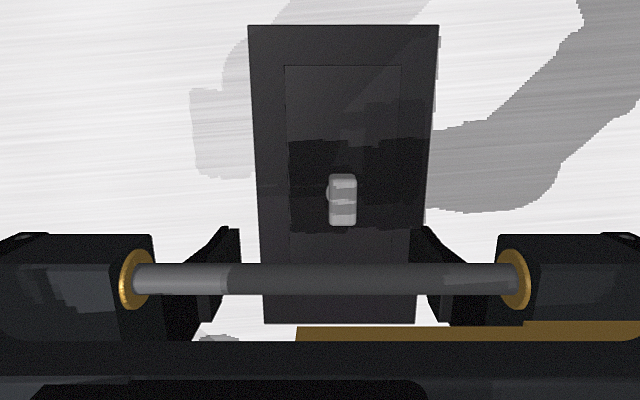

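The wrist view shows the knob centred at about (343,200), upright between the fingers and roughly aligned with the jaws. I'll measure its top.

Run:
```python
from h import *
c=cap('wrist'); f=c['frame'].astype(int).sum(2)
ct=big((f>300).astype(np.uint8),(318,168,366,232)); print(cv2.boundingRect(ct),rect(c,ct,.0795))
ct=big((f>230).astype(np.uint8),(318,168,366,232)); print(cv2.boundingRect(ct),rect(c,ct,.0795))
P=np.array([ray(c,p,.0505)[:2]*1000 for p in [(248,26),(438,25),(415,323),(263,323)]]);print(P.round(1),P.mean(0))
print(r.sense()['tcp_pos'])
```

```text
(328, 179, 31, 47) [504.6 249.1  34.2  21.   -4.5]
(328, 174, 31, 52) [502.8 249.3  37.8  21.2  -4.5]
[[379.8 192.4]
 [389.8 324.5]
 [630.5 306.5]
 [619.9 172.1]] [504.99584898 248.88566292]
[0.50546325 0.23438589 0.17518005]
```

```bash
python3 -m jog '{"delta_pos":[[-1,7,-6],[0,7,-20],[0,0,-20],[0,0,-20],[0,0,-20],[0,0,-10],[0,0,0],[0,0,0]],"rot":[[0,0,0],[0,0,0],[0,0,0],[0,0,0],[0,0,0],[0,0,0],[0,0,0],[0,0,0]],"grip":[100,100,100,100,100,100,100,100]}'
python3 -m jog '{"delta_pos":[[0,0,0],[0,0,0],[0,0,0],[0,0,0],[0,0,0],[0,0,0],[0,0,0],[0,0,0]],"rot":[[0,0,0],[0,0,0],[0,0,0],[0,0,0],[0,0,0],[0,0,0],[0,0,0],[0,0,0]],"grip":[0,0,0,0,0,0,0,0]}'
```

```text
time_s: 3.13
tcp_pos: [0.5052, 0.2487, 0.0798]
ee_rot: [[-0.997, 0.081, 0.0], [0.081, 0.997, -0.0], [-0.0, -0.0, -1.0]]
wrist_force: [0.3, 0.4, 0.5]
gripper_width: 1.0
time_s: 3.8
tcp_pos: [0.505, 0.249, 0.0796]
ee_rot: [[-0.997, 0.081, -0.0], [0.081, 0.997, -0.0], [0.0, -0.0, -1.0]]
wrist_force: [0.2, -0.3, -1.1]
gripper_width: 0.48
```

```bash
python3 -m jog '{"delta_pos":[[0,0,0],[0,0,0],[0,0,0],[0,0,0],[0,0,0],[0,0,0],[0,0,0],[0,0,0]],"rot":[[0,0,0],[0,0,0],[0,0,0],[0,0,0],[0,0,0],[0,0,0],[0,0,0],[0,0,0]],"grip":[0,0,0,0,0,0,0,0]}'
python3 -m jog '{"delta_pos":[[0,0,5],[0,0,10],[0,0,15],[0,0,20],[0,0,20],[0,0,20],[0,0,0],[0,0,0],[0,0,0]],"rot":[[0,0,0],[0,0,0],[0,0,0],[0,0,0],[0,0,0],[0,0,0],[0,0,0],[0,0,0],[0,0,0]],"grip":[0,0,0,0,0,0,0,0,0]}'
```

```text
time_s: 4.47
tcp_pos: [0.5051, 0.2491, 0.0795]
ee_rot: [[-0.997, 0.081, 0.0], [0.081, 0.997, 0.0], [-0.0, 0.0, -1.0]]
wrist_force: [0.3, 0.2, -0.5]
gripper_width: 0.229
time_s: 5.22
tcp_pos: [0.5043, 0.2486, 0.1689]
ee_rot: [[-0.997, 0.081, -0.001], [0.081, 0.997, -0.0], [0.001, -0.001, -1.0]]
wrist_force: [0.2, 0.5, -2.1]
gripper_width: 0.227
```

Held: the opening is 0.23 and the force shows about 2 N of weight. I'll carry it to y≈0.

```bash
python3 -m jog '{"delta_pos":[[0,-12,0],[0,-25,0],[0,-32,0],[0,-36,0],[0,-36,0],[0,-36,-10],[0,-32,-10],[0,-25,-10],[0,-15,-10],[0,0,-10]],"rot":[[0,0,0],[0,0,0],[0,0,0],[0,0,0],[0,0,0],[0,0,0],[0,0,0],[0,0,0],[0,0,0],[0,0,0]],"grip":[0,0,0,0,0,0,0,0,0,0]}'
python3 -m jog '{"delta_pos":[[0,0,-20],[0,0,-20],[0,0,-15],[0,0,-8],[0,0,-6],[0,0,-4],[0,0,-3],[0,0,-2],[0,0,0],[0,0,0]],"rot":[[0,0,0],[0,0,0],[0,0,0],[0,0,0],[0,0,0],[0,0,0],[0,0,0],[0,0,0],[0,0,0],[0,0,0]],"grip":[0,0,0,0,0,0,0,0,0,0]}'
```

```text
time_s: 6.05
tcp_pos: [0.5031, -0.0035, 0.1178]
ee_rot: [[-0.996, 0.085, -0.004], [0.085, 0.996, -0.001], [0.004, -0.002, -1.0]]
wrist_force: [-0.5, 0.8, -1.9]
gripper_width: 0.225
time_s: 6.88
tcp_pos: [0.5054, 0.0002, 0.042]
ee_rot: [[-0.997, 0.08, 0.001], [0.08, 0.997, 0.0], [-0.001, 0.0, -1.0]]
wrist_force: [0.6, 0.2, -1.3]
gripper_width: 0.232
```

```bash
python3 -m jog '{"delta_pos":[[0,0,-2],[0,0,-1],[0,0,-1],[0,0,-0.5],[0,0,0],[0,0,0]],"rot":[[0,0,0],[0,0,0],[0,0,0],[0,0,0],[0,0,0],[0,0,0]],"grip":[0,0,0,0,0,0]}'
```

```text
time_s: 7.38
tcp_pos: [0.5051, 0.0001, 0.0375]
ee_rot: [[-0.997, 0.08, 0.0], [0.08, 0.997, 0.0], [-0.0, 0.0, -1.0]]
wrist_force: [-1.6, -0.3, 4.7]
gripper_width: 0.228
```

On the counter: the force has turned to +4.7 N. Release, rise, and look at the open tray.

```bash
python3 -m jog '{"delta_pos":[[0,0,0],[0,0,0],[0,0,0],[0,0,0],[0,0,0],[0,0,0],[0,0,0],[0,0,0]],"rot":[[0,0,0],[0,0,0],[0,0,0],[0,0,0],[0,0,0],[0,0,0],[0,0,0],[0,0,0]],"grip":[60,60,60,60,60,60,60,60]}'
python3 -m jog '{"delta_pos":[[0,0,10],[0,0,20],[0,0,30],[0,0,30],[0,-15,30],[0,-30,0],[0,-38,0],[0,-38,0],[0,-38,0],[0,-38,0]],"rot":[[0,0,0],[0,0,0],[0,0,0],[0,0,0],[0,0,0],[0,0,0],[0,0,0],[0,0,0],[0,0,0],[0,0,0]],"grip":[60,60,60,60,60,60,60,60,60,60]}'
python3 - <<'E'
from h import *
t=cap('top'); s=cap('scene')
a=cv2.resize(t['frame'][140:270,165:355],None,fx=3,fy=3)
b=cv2.resize(s['frame'][130:270,290:520],None,fx=2.478,fy=2.478)[:,:570]
f=np.vstack([a,b]); f=cv2.resize(np.hstack([a,b[:390] if len(b)>=390 else np.pad(b,((0,390-len(b)),(0,0),(0,0)))]),None,fx=.7,fy=.7) 
cv2.imwrite('pics/p5.png',f[:,:,::-1])
np.savez('t.npz',**t)
E
```

```text
time_s: 8.05
tcp_pos: [0.505, 0.0, 0.037]
ee_rot: [[-0.997, 0.081, -0.0], [0.081, 0.997, 0.0], [0.0, 0.0, -1.0]]
wrist_force: [-0.5, 0.8, 0.5]
gripper_width: 0.592
time_s: 8.88
tcp_pos: [0.5047, -0.1986, 0.1582]
ee_rot: [[-0.997, 0.08, 0.001], [0.08, 0.997, -0.0], [-0.001, -0.0, -1.0]]
wrist_force: [0.5, 0.3, 0.6]
gripper_width: 0.597
```

View pics/p5.png

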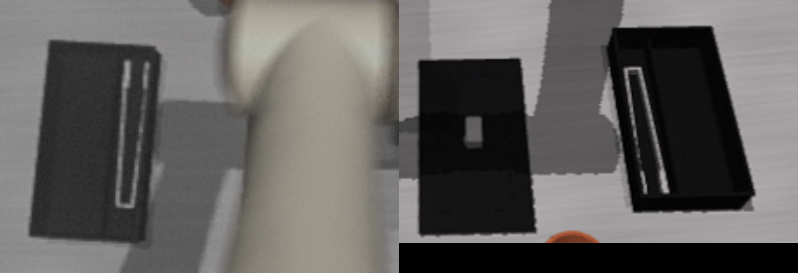

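The tongs lie on the -y side, so the wide bay is on world +y. The lid stands flat on the counter. Next, over the fork.

```bash
python3 -m jog '{"delta_pos":[[0,-33,0],[0,-33,0],[0,-33,0],[0,0,0],[0,0,0]],"rot":[[0,0,0],[0,0,0],[0,0,0],[0,0,0],[0,0,0]],"grip":[60,60,60,60,60]}'
python3 - <<'E'
from h import *
w=cap('wrist','p6'); f=w['frame'].astype(int)
ct=big(((f[:,:,0]-f[:,:,2])>50).astype(np.uint8),(200,0,450,260)); print(cv2.boundingRect(ct),rect(w,ct,.012))
print(r.sense()['tcp_pos'])
E
```

```text
time_s: 9.4
tcp_pos: [0.5046, -0.2969, 0.1572]
ee_rot: [[-0.997, 0.083, -0.0], [0.083, 0.997, 0.0], [0.0, 0.0, -1.0]]
wrist_force: [0.2, 0.0, -0.4]
gripper_width: 0.598
(317, 116, 17, 108) [ 491.5 -294.5   92.    12.4   -5.7]
[ 0.50466653 -0.2958875   0.15721075]
```

View pics/p6.png

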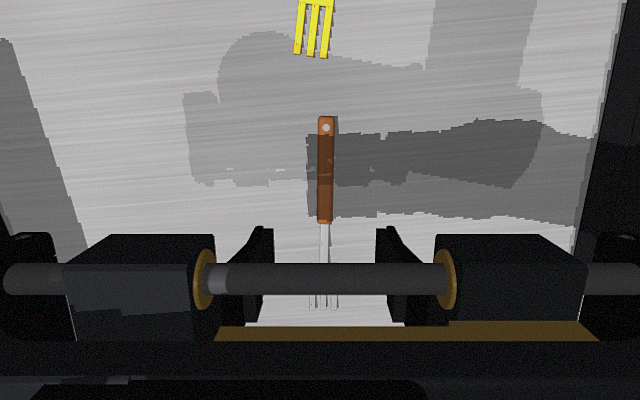

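The fork is under the jaws: handle from (325,116) to (325,224), centre at world (491.5,-294.5), yaw -5.7°. The yellow look-alike is clear of it at the top. Grip point ≈ (507.5,-296).

```bash
python3 -m jog '{"delta_pos":[[3,0,-20],[0,0,-25],[0,0,-25],[0,0,-25],[0,0,-20],[0,0,-10],[0,0,-4],[0,0,0],[0,0,0]],"rot":[[0,0,-1],[0,0,0],[0,0,0],[0,0,0],[0,0,0],[0,0,0],[0,0,0],[0,0,0],[0,0,0]],"grip":[60,60,60,60,60,60,60,60,60]}'
python3 -m jog '{"delta_pos":[[0,0,0],[0,0,0],[0,0,0],[0,0,0],[0,0,0],[0,0,0],[0,0,0],[0,0,0],[0,0,0],[0,0,0]],"rot":[[0,0,0],[0,0,0],[0,0,0],[0,0,0],[0,0,0],[0,0,0],[0,0,0],[0,0,0],[0,0,0],[0,0,0]],"grip":[0,0,0,0,0,0,0,0,0,0]}'
```

```text
time_s: 10.2
tcp_pos: [0.509, -0.2957, 0.0292]
ee_rot: [[-0.995, 0.097, 0.002], [0.097, 0.995, -0.001], [-0.002, -0.001, -1.0]]
wrist_force: [-0.7, 0.5, 0.6]
gripper_width: 0.602
time_s: 11.03
tcp_pos: [0.508, -0.2961, 0.0281]
ee_rot: [[-0.995, 0.098, -0.0], [0.098, 0.995, -0.0], [0.0, -0.0, -1.0]]
wrist_force: [-0.5, 0.0, 0.2]
gripper_width: 0.157
```

```bash
python3 -m jog '{"delta_pos":[[0,0,6],[0,0,15],[0,0,25],[0,0,30],[0,0,30],[-2,20,30],[-2,30,30],[-2,36,6],[-2,36,0],[-2,36,0]],"rot":[[0,0,0],[0,0,0],[0,0,0],[0,0,0],[0,0,0],[0,0,0.12],[0,0,0.12],[0,0,0.12],[0,0,0.12],[0,0,0.12]],"grip":[0,0,0,0,0,0,0,0,0,0]}'
python3 -m jog '{"delta_pos":[[-2,36,0],[-2,36,0],[-2,36,0],[-2,36,0],[-2,36,0],[-2,36,0],[-2,36,0],[-2,36,0],[-2,36,0],[-2,36,0]],"rot":[[0,0,0.06],[0,0,0.06],[0,0,0.06],[0,0,0.06],[0,0,0.06],[0,0,0.06],[0,0,0.06],[0,0,0.06],[0,0,0.06],[0,0,0.06]],"grip":[0,0,0,0,0,0,0,0,0,0]}'
python3 -m jog '{"delta_pos":[[0,30,0],[0,20,0],[0,0,0],[0,0,0]],"rot":[[0,0,0],[0,0,0],[0,0,0],[0,0,0]],"grip":[0,0,0,0]}'
python3 - <<'E'
from h import *
w=cap('wrist','p7'); np.savez('w.npz',**w); print(r.sense()['tcp_pos'])
E
```

```text
time_s: 11.87
tcp_pos: [0.4978, -0.1371, 0.2008]
ee_rot: [[-0.996, 0.088, 0.002], [0.088, 0.996, 0.0], [-0.002, 0.001, -1.0]]
wrist_force: [1.0, 0.4, -0.6]
gripper_width: 0.162
time_s: 12.7
tcp_pos: [0.4773, 0.2232, 0.1998]
ee_rot: [[-0.997, 0.077, 0.0], [0.077, 0.997, 0.0], [0.0, 0.0, -1.0]]
wrist_force: [0.6, 1.0, -0.5]
gripper_width: 0.155
time_s: 13.03
tcp_pos: [0.4775, 0.2722, 0.1992]
ee_rot: [[-0.997, 0.075, -0.001], [0.075, 0.997, -0.0], [0.001, -0.001, -1.0]]
wrist_force: [0.8, -0.7, -0.4]
gripper_width: 0.155
[0.47752583 0.27130318 0.19928016]
```

View pics/p7.png

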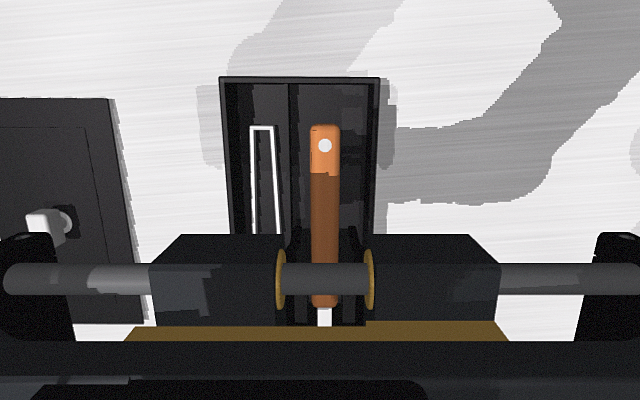

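The fork hangs level over the wide bay (handle around (325,215)), with the tongs at (262,180) left of the divider at (290,150). I'll fit the rim edges to locate the tray.

Run:
```python
from h import *
w=dict(np.load('w.npz')); g=w['frame'].astype(int).sum(2)
L=[];R=[];N=[]
for y in range(95,232,4):
    row=g[y]<250
    L.append([next(x for x in range(190,300) if row[x:x+4].all() and g[y,x]<120),y]) if 0 else None
    d=np.where(g[y,205:260]<150)[0]; L.append((205+d[0],y))
for y in range(95,110,4):
    pass
for x in range(230,375,6):
    d=np.where(g[60:120,x]<150)[0]; N.append((x,60+d[0]))
import itertools
def line(P):
    W=np.array([ray(w,p,.048)[:2]*1000 for p in P],np.float32); return cv2.fitLine(W,cv2.DIST_HUBER,0,.01,.01).ravel()
l=line(L);n=line(N)
print(L[::6],N[::6]);print('left',l,np.degrees(np.arctan2(l[1],l[0])),'near',n,np.degrees(np.arctan2(n[1],n[0])))
for p in [(219,77),(380,77),(229,230),(370,230),(290,84),(290,150)]: print(p,g[p[1],p[0]-4:p[0]+5],(ray(w,p,.048 if p[0]!=290 else .028)*1000).round(1))
```

```text
[(np.int64(220), 95), (np.int64(222), 119), (np.int64(224), 143), (np.int64(225), 167), (np.int64(227), 191), (np.int64(229), 215)] [(230, np.int64(76)), (266, np.int64(77)), (302, np.int64(77)), (338, np.int64(77)), (374, np.int64(77))]
left [ 9.9688101e-01 -7.8919463e-02  4.5863425e+02  1.8942979e+02] -4.5264587 near [7.5107187e-02 9.9717546e-01 3.8762042e+02 2.7006006e+02] 85.69261
(219, 77) [690 709 721 389  16  63  57  70  94] [382.  195.8  48. ]
(380, 77) [  4   0  37 369 734 732 714 709 714] [391.7 324.1  48. ]
(229, 230) [698 693 709 719 549  49 132 155 169] [512.5 184.1  48. ]
(370, 230) [ 23  51  46  95  99  61  97 295 519] [522. 311.  48.]
(290, 84) [212 157  10  40  80  78  56  35  46] [390.8 249.9  28. ]
(290, 150) [169 173 181  62  29  87  84 101  83] [447.4 244.1  28. ]
```

The tray centre is ≈(504.3,249.3) with yaw -4.5°, in agreement with the lid grasp. Lowering the fork.

```bash
python3 -m jog '{"delta_pos":[[-1,4,-20],[0,0,-30],[0,0,-30],[0,0,-30],[0,0,-20],[0,0,-10],[0,0,-8],[0,0,-5],[0,0,-5],[0,0,0]],"rot":[[0,0,0],[0,0,0],[0,0,0],[0,0,0],[0,0,0],[0,0,0],[0,0,0],[0,0,0],[0,0,0],[0,0,0]],"grip":[0,0,0,0,0,0,0,0,0,0]}'
python3 -m jog '{"delta_pos":[[0,0,-2],[0,0,-2],[0,0,-1],[0,0,-1],[0,0,0],[0,0,0]],"rot":[[0,0,0],[0,0,0],[0,0,0],[0,0,0],[0,0,0],[0,0,0]],"grip":[0,0,0,0,0,0]}'
```

```text
time_s: 13.92
tcp_pos: [0.4772, 0.2754, 0.0416]
ee_rot: [[-0.997, 0.077, 0.0], [0.077, 0.997, 0.0], [-0.0, 0.0, -1.0]]
wrist_force: [0.1, -0.4, -0.6]
gripper_width: 0.16
time_s: 14.42
tcp_pos: [0.4771, 0.2755, 0.0356]
ee_rot: [[-0.997, 0.077, 0.0], [0.077, 0.997, 0.0], [-0.0, 0.0, -1.0]]
wrist_force: [-0.1, -0.6, -0.2]
gripper_width: 0.16
```

```bash
python3 -m jog '{"delta_pos":[[0,0,-1],[0,0,-0.5],[0,0,0],[0,0,0]],"rot":[[0,0,0],[0,0,0],[0,0,0],[0,0,0]],"grip":[0,0,0,0]}'
python3 -m jog '{"delta_pos":[[0,0,0],[0,0,0],[0,0,0],[0,0,0],[0,0,0],[0,0,0]],"rot":[[0,0,0],[0,0,0],[0,0,0],[0,0,0],[0,0,0],[0,0,0]],"grip":[32,32,32,32,32,32]}'
```

```text
time_s: 14.75
tcp_pos: [0.4771, 0.2755, 0.0341]
ee_rot: [[-0.997, 0.077, 0.0], [0.077, 0.997, 0.0], [-0.0, 0.0, -1.0]]
wrist_force: [-0.7, -0.1, 0.6]
gripper_width: 0.156
time_s: 15.25
tcp_pos: [0.4771, 0.2754, 0.034]
ee_rot: [[-0.997, 0.077, 0.0], [0.077, 0.997, -0.0], [-0.0, -0.0, -1.0]]
wrist_force: [0.4, -0.3, 0.1]
gripper_width: 0.316
```

```bash
python3 -m jog '{"delta_pos":[[0,0,10],[0,0,20],[0,0,30],[0,0,35],[0,0,35],[0,-15,20],[0,-30,0],[0,-36,0],[0,-36,0],[0,-36,0]],"rot":[[0,0,0],[0,0,0],[0,0,0],[0,0,0],[0,0,0],[0,0,0],[0,0,0],[0,0,0],[0,0,0],[0,0,0]],"grip":[32,32,32,32,32,32,60,60,60,60]}'
python3 -m jog '{"delta_pos":[[7,-36,0],[7,-36,0],[7,-30,0],[7,-20,0],[0,0,0],[0,0,0]],"rot":[[0,0,0],[0,0,0],[0,0,0],[0,0,0],[0,0,0],[0,0,0]],"grip":[70,70,70,70,70,70]}'
python3 - <<'E'
from h import *
c=cap('wrist'); g=c['frame'].astype(int).sum(2)
t=cap('top')
cv2.imwrite('pics/p8.png',np.hstack([cv2.resize(c['frame'],(480,300)),cv2.resize(t['frame'][145:270,160:255],(228,300))])[:,:,::-1])
print(r.sense()['tcp_pos']); p=proj(c,(.505,0,.0375)).astype(int); print(p)
m=(g>280).astype(np.uint8)
ct=big(m,(p[0]-40,p[1]-50,p[0]+40,min(p[1]+50,232)));print(cv2.boundingRect(ct),rect(c,ct,.0375))
# fork handle in top view
f=t['frame'].astype(int); ct=big(((f[:,:,0]-f[:,:,2])>30).astype(np.uint8),(165,150,255,265)); print('handle',rect(t,ct,.018))
np.savez('w.npz',**c)
E
```

```text
time_s: 16.08
tcp_pos: [0.4767, 0.1211, 0.1851]
ee_rot: [[-0.997, 0.076, 0.001], [0.076, 0.997, 0.001], [-0.001, 0.001, -1.0]]
wrist_force: [0.7, 0.3, 0.2]
gripper_width: 0.539
time_s: 16.58
tcp_pos: [0.5051, -0.0005, 0.1845]
ee_rot: [[-0.997, 0.08, 0.001], [0.08, 0.997, 0.0], [-0.001, 0.0, -1.0]]
wrist_force: [0.4, -0.3, 0.4]
gripper_width: 0.696
[0.5049095  0.00079002 0.18439485]
[323 186]
(313, 166, 26, 40) [504.7   1.4  34.5  21.3  -4.5]Traceback (most recent call last):
  File "<stdin>", line 9, in <module>
  File "h.py", line 17, in big
    return max(cs,key=cv2.contourArea).reshape(-1,2)
           ~~~^^^^^^^^^^^^^^^^^^^^^^^^
ValueError: max() iterable argument is empty
```

View pics/p8.png

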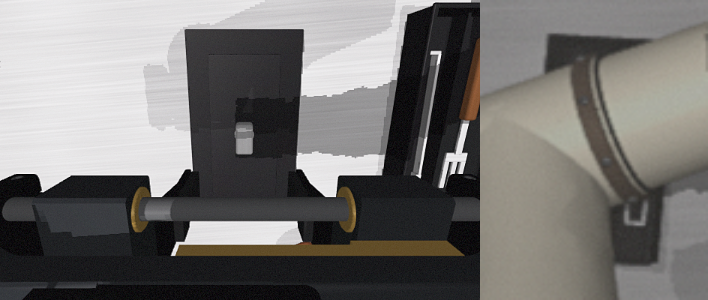

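The knob is at (504.7,1.4) with yaw -4.5°, where I left it, and the fork and tongs are in their bays. I'll grip the lid, and check the fork from the scene camera at the same time.

```bash
python3 -m jog '{"delta_pos":[[0,0,-25],[0,0,-30],[0,0,-30],[0,0,-30],[0,0,-20],[0,0,-10],[0,0,-2],[0,0,0],[0,0,0]],"rot":[[0,0,0],[0,0,0],[0,0,0],[0,0,0],[0,0,0],[0,0,0],[0,0,0],[0,0,0],[0,0,0]],"grip":[70,70,70,70,70,70,70,70,70]}'
python3 -m jog '{"delta_pos":[[0,0,0],[0,0,0],[0,0,0],[0,0,0],[0,0,0],[0,0,0],[0,0,0],[0,0,0],[0,0,0],[0,0,0]],"rot":[[0,0,0],[0,0,0],[0,0,0],[0,0,0],[0,0,0],[0,0,0],[0,0,0],[0,0,0],[0,0,0],[0,0,0]],"grip":[0,0,0,0,0,0,0,0,0,0]}'
python3 - <<'E'
from h import *
s=cap('scene'); f=s['frame'].astype(int)
ct=big(((f[:,:,0]-f[:,:,2])>30).astype(np.uint8),(400,135,505,260)); print('handle',rect(s,ct,.018),'expect centre ~',(506.2-46,273.5+3.6))
cv2.imwrite('pics/p9.png',cv2.resize(s['frame'][130:265,395:510],None,fx=4,fy=4)[:,:,::-1])
E
```

```text
time_s: 17.43
tcp_pos: [0.5061, 0.0012, 0.0382]
ee_rot: [[-0.997, 0.076, 0.002], [0.076, 0.997, 0.001], [-0.002, 0.001, -1.0]]
wrist_force: [0.7, 0.2, 1.1]
gripper_width: 0.703
time_s: 18.27
tcp_pos: [0.5051, 0.0004, 0.037]
ee_rot: [[-0.997, 0.077, -0.0], [0.077, 0.997, -0.0], [0.0, -0.0, -1.0]]
wrist_force: [0.3, 0.6, 1.1]
gripper_width: 0.224
handle [463.1 274.3  92.3  14.5  -4.8] expect centre ~ (460.2, 277.1)
```

View pics/p9.png

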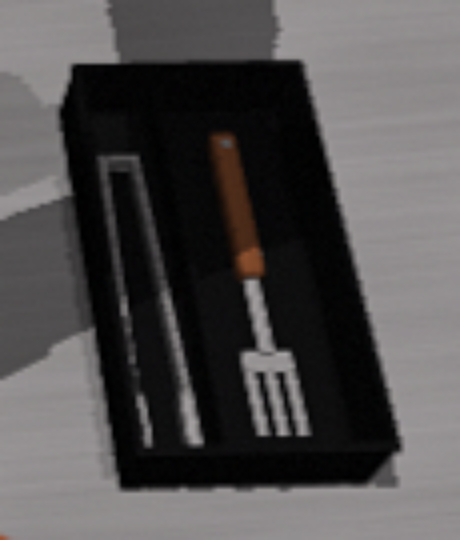

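The fork lies lengthwise in the wide bay within about 3 mm of plan, and the tongs lie undisturbed at left. Carrying the lid back.

```bash
python3 -m jog '{"delta_pos":[[0,0,5],[0,0,15],[0,0,25],[0,0,30],[0,0,30],[0,10,25],[0,20,0],[0,30,0],[0,32,0],[0,32,0]],"rot":[[0,0,0],[0,0,0],[0,0,0],[0,0,0],[0,0,0],[0,0,0],[0,0,0],[0,0,0],[0,0,0],[0,0,0]],"grip":[0,0,0,0,0,0,0,0,0,0]}'
python3 -m jog '{"delta_pos":[[0,32,0],[0,32,0],[0,28,0],[0,20,-10],[0,13,-15],[0,0,-15],[0,0,-15],[0,0,0],[0,0,0],[0,0,0]],"rot":[[0,0,0],[0,0,0],[0,0,0],[0,0,0],[0,0,0],[0,0,0],[0,0,0],[0,0,0],[0,0,0],[0,0,0]],"grip":[0,0,0,0,0,0,0,0,0,0]}'
```

```text
time_s: 19.15
tcp_pos: [0.5044, 0.1253, 0.1672]
ee_rot: [[-0.997, 0.078, -0.0], [0.078, 0.997, 0.0], [0.0, 0.0, -1.0]]
wrist_force: [-0.6, -0.6, -1.3]
gripper_width: 0.225
time_s: 19.98
tcp_pos: [0.5055, 0.2495, 0.1127]
ee_rot: [[-0.997, 0.077, 0.001], [0.077, 0.997, 0.0], [-0.001, 0.0, -1.0]]
wrist_force: [-0.1, 0.2, -1.4]
gripper_width: 0.227
```

```bash
python3 -m jog '{"delta_pos":[[-0.5,-0.4,-10],[0,0,-8],[0,0,-5],[0,0,-2],[0,0,0],[0,0,0],[0,0,0]],"rot":[[0,0,-0.1],[0,0,0],[0,0,0],[0,0,0],[0,0,0],[0,0,0],[0,0,0]],"grip":[0,0,0,0,0,0,0]}'
python3 -m jog '{"delta_pos":[[0,0,-2],[0,0,-2],[0,0,-1],[0,0,-1],[0,0,0],[0,0,0]],"rot":[[0,0,0],[0,0,0],[0,0,0],[0,0,0],[0,0,0],[0,0,0]],"grip":[0,0,0,0,0,0]}'
```

```text
time_s: 20.57
tcp_pos: [0.5048, 0.2492, 0.0873]
ee_rot: [[-0.997, 0.079, 0.001], [0.079, 0.997, 0.0], [-0.001, 0.0, -1.0]]
wrist_force: [-0.1, -0.3, -1.0]
gripper_width: 0.228
time_s: 21.07
tcp_pos: [0.5045, 0.2491, 0.0809]
ee_rot: [[-0.997, 0.079, -0.0], [0.079, 0.997, -0.0], [0.0, -0.0, -1.0]]
wrist_force: [0.9, 0.9, -2.5]
gripper_width: 0.227
```

The bead is inside the rim with no contact force (-2.5 N is weight). About 1.9 mm remains.

```bash
python3 -m jog '{"delta_pos":[[0,0,-1],[0,0,-0.6],[0,0,-0.5],[0,0,0],[0,0,0]],"rot":[[0,0,0],[0,0,0],[0,0,0],[0,0,0],[0,0,0]],"grip":[0,0,0,0,0]}'
python3 -m jog '{"delta_pos":[[0,0,0],[0,0,0],[0,0,0],[0,0,0],[0,0,0],[0,0,0],[0,0,0],[0,0,0]],"rot":[[0,0,0],[0,0,0],[0,0,0],[0,0,0],[0,0,0],[0,0,0],[0,0,0],[0,0,0]],"grip":[60,60,60,60,60,60,60,60]}'
python3 -m jog '{"delta_pos":[[0,0,10],[0,0,20],[0,0,30],[0,0,35],[0,-15,10],[0,-35,0],[0,-36,0],[0,-36,0],[0,-36,0],[0,-36,0]],"rot":[[0,0,0],[0,0,0],[0,0,0],[0,0,0],[0,0,0],[0,0,0],[0,0,0],[0,0,0],[0,0,0],[0,0,0]],"grip":[60,60,60,60,60,60,60,60,60,60]}'
python3 -m jog '{"delta_pos":[[0,-36,0],[0,-36,0],[0,-30,0],[0,0,0],[0,0,0]],"rot":[[0,0,0],[0,0,0],[0,0,0],[0,0,0],[0,0,0]],"grip":[60,60,60,60,60]}'
python3 - <<'E'
from h import *
t=cap('top');s=cap('scene')
for c,rl,rk in((t,(165,145,255,265),(190,190,225,222)),(s,(400,135,505,260),(435,165,475,203))):
    g=c['frame'].astype(int).sum(2)
    print('knob',rect(c,big((g>280).astype(np.uint8),rk),.0795),'lid',rect(c,big((g<150).astype(np.uint8),rl),.0505))
a=cv2.resize(s['frame'][130:265,395:510],None,fx=4,fy=4)
b=cv2.resize(t['frame'][80:270,165:360],None,fx=1.8,fy=1.8); b=np.pad(b,((0,540-len(b)),(0,0),(0,0)))[:,:340]
cv2.imwrite('pics/p10.png',np.hstack([a,b])[:,:,::-1])
E
```

```text
time_s: 21.48
tcp_pos: [0.5046, 0.2491, 0.0791]
ee_rot: [[-0.997, 0.079, 0.0], [0.079, 0.997, 0.0], [-0.0, 0.0, -1.0]]
wrist_force: [-0.8, -0.3, 0.1]
gripper_width: 0.223
time_s: 22.15
tcp_pos: [0.5046, 0.2491, 0.0789]
ee_rot: [[-0.997, 0.079, 0.0], [0.079, 0.997, 0.0], [-0.0, 0.0, -1.0]]
wrist_force: [-0.6, -0.5, -0.1]
gripper_width: 0.592
time_s: 22.98
tcp_pos: [0.5042, 0.0533, 0.1847]
ee_rot: [[-0.997, 0.078, 0.001], [0.078, 0.997, 0.0], [-0.001, 0.0, -1.0]]
wrist_force: [1.7, -0.1, 0.3]
gripper_width: 0.602
time_s: 23.4
tcp_pos: [0.5043, -0.0485, 0.1844]
ee_rot: [[-0.997, 0.082, 0.001], [0.082, 0.997, 0.0], [-0.001, 0.0, -1.0]]
wrist_force: [-1.1, -0.1, -0.4]
gripper_width: 0.602
knob [504.2 241.9  86.1  76.1  88.8] lid [624.7 270.8  25.7   5.1  76.1]
knob [516.  246.5  18.1  11.9  84.1] lid [513.9 241.1 260.  145.1  -4.6]
```

View pics/p10.png

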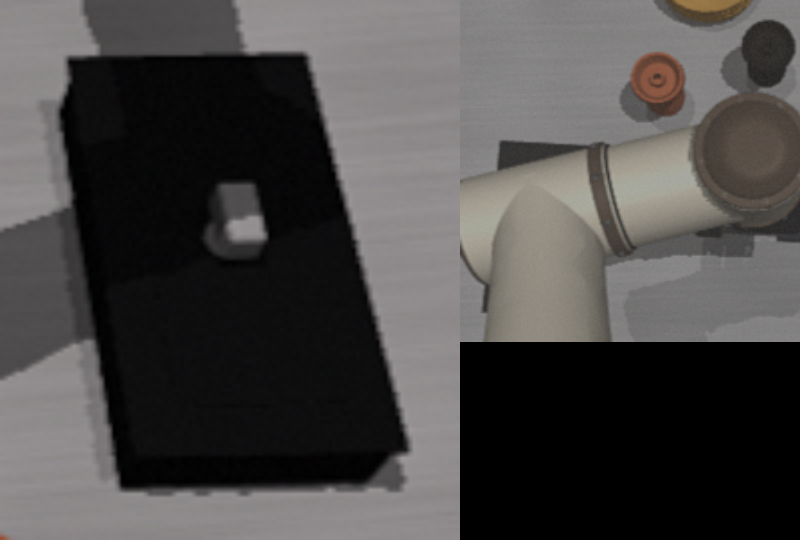

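From the scene camera, the lid outline is (513.9, 241.1, 260 x 145, -4.6°). At the start, fully seated, it was (514.3, 242.4, 259 x 144, -4.7°), so it is home. The bowls stand in place and the gripper is clear.

```bash
python3 -c "
from station import finish_job
print(finish_job())"
```

```text
the job is handed in; nothing more can be done
None
```

The fork is in the tray's wide compartment, the lid is back on, and the job is handed in at about 23.5 s of robot time; no verdict was reported. I lifted the lid by its knob and set it flat on the counter at about (505, 0) mm. I then laid the wood-and-steel fork lengthwise next to the tongs and lowered the lid back onto the tray.

**Fork and tongs:** Just before the lid went back on, the fork handle was within about 4 mm of where I planned it, flat and at the tray's angle. The tongs were still in their compartment. Neither could be seen after that.

**Lid:** In the scene camera, its outline matches the fully seated start to about 1.5 mm and 0.1°. At release the gripper was at 79.1 mm, against 79.5 mm when it first gripped the seated lid. The contact force was near zero.

**Bowls:** In the last picture both still appear to be standing in place. I did not measure their positions again.

**Failed checks:** The last top-view measurement of the lid and knob failed because the arm blocked the view. The scene camera's knob reading was also unusable because of shadow. The final lid check therefore rests on the scene camera outline and the gripper height.

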